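Zero a sample turret, count three clicks and load the vial

ROBOT

A 6-joint arm with a two-finger parallel gripper is mounted at the origin on a cart in front of the work surface, level with it; the furniture and walls round the work are solid. World frame = base frame: x ahead of the robot, y to its left, z up, the work surface at z = 0. Lengths are in m, angles in rad, forces in N, time in s.
With the tool pointing down it reaches from about 0.275 to 0.875 m from the base axis. Payload 12.5 kg.
Tool frame: the origin (TCP) lies on the centre line of the jaws, within the pads' length; the fingertips stand 19 mm ahead of it and the grasp point (between the pads) is the TCP (arm.tcp_to_tips is the distance from the TCP to the fingertips, in m); z points along the fingers, y is the line along which they close (so a half turn about z gives the same grasp; the last joint's range is limited). The gripper opens to 85 mm and grips with 20 to 120 N. Pads are 22 mm wide; open, the fingers measure 114 mm over their backs; the gripper's body (76 mm by 85 mm) begins 54 mm behind the grasp point. The pads swing forward as they close: fully open they stand 13 mm farther back than shut.
Start: joints at [1.209, 0.351, 1.652, -0, 1.139, -0.085], TCP at [0.15, 0.529, 0.25] pointing down, gripper open.
Joint ranges: [-2.75, 2.75], [-0.79, 2.1], [0.01, 2.65], [-1.57, 4.71], [0.07, 3.14], [-2.87, 2.87]. Speed limits (rad/s): [2.22, 2.22, 2.79, 3.14, 3.14, 3.14].

INTERFACE

Orientations are given as a rotation vector (axis times angle).
In Python, from station import arm, eyes gives the robot as it stands.
- The arm moves only by the shell command python3 -m crank 'ROWS' [FORCE]. ROWS is JSON, a list that holds one entry, the list of rows, each a list of 5 numbers: the closure, from 0 (fully open) to 1 (shut), then the shift along the tool's x, y, z in cm, then the turn about the tool's z in rad. A call has 1 to 20 rows; each row shifts and turns the commanded pose from where the row before left it, along the tool's axes as they then stand; what a row does not reach is not made up. A row lasts 1/12 s, in which the tool goes at most 41.7 mm and 7.16 degrees, less where a joint would pass 70% of its speed; a pose out of reach is approached as far as the arm can. A call with a gripper value outside its range is refused whole. The fingers move at their own pace and stop on an object; FORCE is the grip in N (left out, the last holds). Time passes only in rows, so rows that do not move let the fingers close. It gives the time, the measured TCP pose, the force, the opening and the grip force at its end, in the units of the state.
- arm.read_state(): the state, without advancing time (a new reading comes with each control period).
- eyes.snapshot(name): name is "side" or "top" or "wrist"; returns (picture, depth): 480x640x3 uint8, red, green, blue; 480x640 float32, m along the optical axis (not along the pixel's ray), 0 where there is no reading.
- eyes.calibration(name): a dict with "intrinsics" (3x3 intrinsics, pixels), "distortion" ([k1, k2, p1, p2, k3] as OpenCV has them; the pictures are not rectified), "R" (3x3) and "t" (3): a world point X has camera coordinates R X + t. Camera axes: x right, y down, z forward; pixel columns grow to the right and rows downward; lengths in m; the calibration is good to about 2 mm. A picture is of the moment at which its call begins: read the wrist's pose just before it. calibration takes no time and is no camera call; for the wrist camera it gives the pose at the moment of the call.
- arm.job_done(): hands the job in; it is judged then, once.
The state is a dict: "t": time; "q": joint angles; "qvel": joint speeds; "effort": joint torques, N m; "tool_pos": TCP position; "ee_rot": TCP orientation; "wrist_force": force on the tool from outside, world axes, zero at the start; "torque": the same for the moment, N m; "gripper_width": opening from 0.0 (shut) to 1.0 (fully open); "grip_force": force on a finger pad.
Only numpy, scipy, OpenCV 4.12 (cv2) and the standard library are available. Lean on these libraries where they do the work, as an engineer would, in place of code of your own. Each camera call takes 0.05 s, during which the arm holds its last target. There are 200 camera calls.

TASK

Zero the sample turret by its upright post: turn it anticlockwise (seen from above) past its home notch until you feel the hidden sprung zero stop push back firmly, without forcing the stop, and keep it there for half a second. Then turn it clockwise to the third click after the home notch, which puts the post at the back, opposite the pointer, and let go of it. Then stand the big capped vial upright in the cup at the pointer, leaving everything else on the bench as it is.

Things in the scene. Friction and masses are not known exactly. Their poses are not given: they have to be found in the camera images.
- turret_base: Fixed round grey housing of the sample turret, 168 mm diameter (foot flange 176 mm), 50 mm high, on the worktop, with a small steel pointer lug (top 60 mm up) on its rim. Origin: on the turret's vertical axis at worktop height. Its -x axis points from the axis through the pointer, roughly to the robot; its y to the left looking along +x. In the home notch the post stands towards (-1, +1), 45 degrees from the pointer.
- turret: Level aluminium disc, 164 mm diameter, turning on the housing; top 60 mm above the worktop, low hub to 75 mm. Carries one upright post and seven equal grey cups, every 45 degrees on a 58 mm radius (cup inside 27 mm, rim 36 mm outside, floor 62 mm and rim 88 mm above the worktop). Origin on the axis at worktop height; its x axis points to the post. Starts in a notch 1 to 4 clicks clockwise from home.
- post_grip (a point): Point on the axis of the turret's upright steel post, 113 mm above the worktop, 58 mm from the turret's axis. The post is round, 14 mm diameter, and stands 60 to 130 mm above the worktop; above 88 mm it is clear of the cups all round: pinch it there from above, or push it. It moves round with the disc.
- turret_notches (a point): Point on the turret's axis, on top of the hub. The disc clicks into a notch every 45 degrees. Leaving one takes 3 to 5 N at the post (squeezing adds friction), falling to none half-way, after which the disc pulls itself into the next. Clockwise from home (post at (-1, +1) of turret_base) clicks 1, 2, 3 put the post at +y, (+1, +1) and +x (the back). Let go between home and stop, it springs back into home: no click counted.
- zero_stop: Sprung zero stop, hidden in the housing. Origin on the turret's axis at worktop height, axes as turret_base: it does not tell where the stop lies. Turning anticlockwise the disc meets it 3 to 17 degrees beyond the home notch, different each time: feel for it. From there the push at the post grows by about 5 N a degree. A push of 9 to 13 N at the post beyond home is right (at least 5 N on the stop); 16 N strains it (18 N on the stop).
- load_place (a point): Point fixed on the housing, over the cup place at the pointer, 58 mm from the turret's axis and 93 mm above the worktop: where the middle of the vial is when it stands in the cup there.
- vial_mid (a point): Middle of the big capped sample vial (clear glass, pale cap, round, 22 mm diameter, 62 mm high), standing loose on the worktop; the point is on its axis, 31 mm above its foot, its z axis along the vial towards the cap.
- septa_pot: Small white screw-cap pot, 41 mm diameter, 42 mm high, loose; a bystander. Origin at its foot.
- beaker: Beaker, 54 mm diameter, 70 mm high, loose; a bystander. Origin at its foot.
- screwdriver: Screwdriver, 171 mm long, lying loose in front; a bystander. Origin at its underside's centre.
- spanner_a: Open-ended spanner, 150 mm long, lying loose in front; a bystander. Origin at its underside's centre.
- headspace_vial: The same big capped vial; origin at its foot.
There are look-alikes about, which are no part of the job. Of the things that look like the headspace_vial, the smallest one is meant.

How it is judged:
On the way, in this order (a step that is already met when the one before it is completed fails the run):
1. the zero stop carries at least 5 N for 0.2 s (contact force between turret and zero_stop above 5 N), for 0.2 s.
2. the turret rests at the third click after home (post opposite the pointer within 5 mm), let go (x of post_grip in the frame of turret_base above 0.05 m and y of post_grip in the frame of turret_base between -0.005 and 0.005 m and contact force between the fingers and turret below 0.3 N and angular speed of turret below 0.05 rad/s), for 0.2 s.
At the end, for the whole second after the job is handed in: The post stands opposite the pointer (within 5 mm of the line through axis and pointer, at the back), and the big vial stands at rest in the cup at the pointer: its middle within 6 mm sideways of load_place and less than 99 mm above the worktop, within 0.15 rad of upright (x of post_grip in the frame of turret_base above 0.05 m and y of post_grip in the frame of turret_base between -0.005 and 0.005 m and horizontal distance between vial_mid and load_place below 0.006 m and height (world z) of vial_mid below 0.099 m and angle between vial_mid's own z axis and vertical below 0.15 rad and linear speed of headspace_vial below 0.02 m/s); the robot touches nothing.
It fails at once if the zero stop is forced: 18 N or more on it (contact force between turret and zero_stop above 18 N).
It fails at once if the septa pot is moved by more than 30 mm (distance of septa_pot from where it was at the start of the episode above 0.03 m).
It fails at once if the beaker is moved by more than 30 mm (distance of beaker from where it was at the start of the episode above 0.03 m).
It fails at once if the screwdriver is moved by more than 30 mm (distance of screwdriver from where it was at the start of the episode above 0.03 m).
It fails at once if the spanner is moved by more than 30 mm (distance of spanner_a from where it was at the start of the episode above 0.03 m).
It also fails if it takes over 72 s, if anything falls off the work surface, if the arm or the gripper's body presses on something with over 40 N, if the wrist force passes 120 N, or if a joint passes its speed limit or range.

## Working session

There is one attempt and no reset: what is moved stays moved. The work goes in short steps, Python scripts to look and compute and a shell command to move; the robot and the scene stay as the last step left them, time stands still between calls to the robot, and variables do not carry over. Pictures are saved under pics/ and viewed, at most 14 in all, crops included, and the job is handed in when it is done.

```bash
ls; mkdir -p pics; cat > h.py <<'E'
import numpy as np, cv2
from station import arm, eyes
from scipy.spatial.transform import Rotation as Ro
def snap(n,f=None):
    c=eyes.calibration(n); p,d=eyes.snapshot(n)
    if f: cv2.imwrite('pics/'+f,p[:,:,::-1])
    return p,d,c
def K(c): return np.array(c['intrinsics']),np.array(c['distortion']),np.array(c['R']),np.array(c['t'])
def ray(c,uv):
    k,ds,R,t=K(c); n=cv2.undistortPoints(np.array(uv,float).reshape(-1,1,2),k,ds).reshape(-1,2)
    d=np.c_[n,np.ones(len(n))]@R; return -R.T@t,d
def onplane(c,uv,z):
    o,d=ray(c,uv); return o+d*((z-o[2])/d[:,2:])
def cloud(c,dep):
    k,ds,R,t=K(c); v,u=np.mgrid[0:480,0:640]; 
    n=cv2.undistortPoints(np.c_[u.ravel(),v.ravel()].astype(float).reshape(-1,1,2),k,ds).reshape(-1,2)
    X=np.c_[n,np.ones(len(n))]*dep.reshape(-1,1); return ((X-t)@R).reshape(480,640,3)
def proj(c,X):
    k,ds,R,t=K(c); return cv2.projectPoints(np.array(X,float).reshape(-1,1,3),cv2.Rodrigues(R)[0],t,k,ds)[0].reshape(-1,2)
E
python3 - <<'E'
from h import *
s=arm.read_state(); print(s)
for n in('top','side'):
    p,d,c=snap(n,n+'0.png'); print(n,(-c['R'].T@c['t']).round(3),c['R'].round(2).tolist(),(d>0).mean())
    np.savez(n+'0.npz',p=p,d=d,**c)
E
```

```text
pics
{'t': 0.0, 'q': array([ 1.20940622e+00,  3.51256375e-01,  1.65245360e+00, -1.08221513e-05,
        1.13910215e+00, -8.45899005e-02]), 'qvel': array([-0.0025075 , -0.00040314,  0.00033921,  0.0008045 ,  0.0001833 ,
       -0.00022611]), 'effort': array([ 1.91083098e-03, -5.06097686e+01, -2.91410637e+01,  7.25049085e-05,
        4.37402414e-03,  4.51237827e-05]), 'tool_pos': array([0.15016118, 0.52876855, 0.24973616]), 'ee_rot': array([-4.33367011e-01, -3.11129551e+00,  1.87137988e-03]), 'wrist_force': array([-0.2851483 ,  0.71962937,  0.19367195]), 'torque': array([-0.02126047, -0.01761349,  0.026437  ]), 'grip_force': 0.0, 'gripper_width': 1.0024859839597875}
top [ 0.407 -0.046  0.999] [[-0.01, -1.0, -0.01], [-0.98, 0.02, -0.19], [0.19, 0.01, -0.98]] 0.9960677083333334
side [0.414 0.727 0.468] [[-0.98, -0.21, -0.02], [-0.07, 0.42, -0.9], [0.2, -0.88, -0.43]] 0.9961490885416666
```

View pics/top0.png

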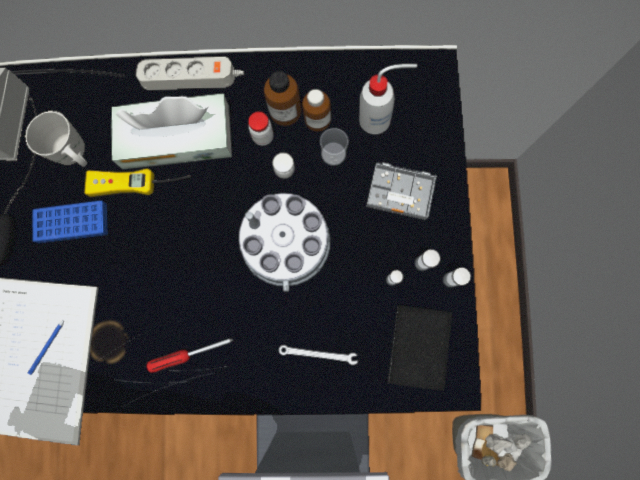

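View pics/side0.png

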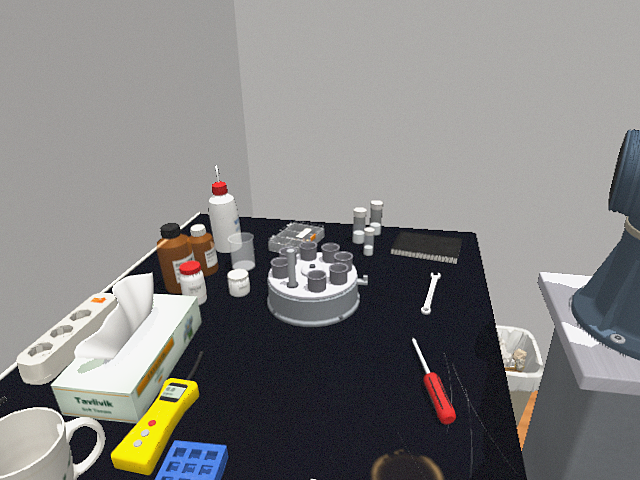

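Top view: turret at about (284,237), pointer at (286,285), and the post at (253,218), which is back-left, so click 2. Three capped vials stand at (396,277), (428,259) and (458,277), and the first looks smallest. The beaker is at (334,147), the pot at (283,165). The side view at (290,265) confirms the post.

```bash
cat > m.py <<'E'
from h import *
C={}
for n in('top','side'):
    f=np.load(n+'0.npz'); C[n]=(f['p'],f['d'],{k:f[k] for k in('intrinsics','distortion','R','t')}); 
P={n:cloud(C[n][2],C[n][1]) for n in C}
c0=onplane(C['top'][2],[(284,237)],.06)[0]; print('c0',c0)
for n in P:
    X=P[n].reshape(-1,3); r=np.hypot(*(X[:,:2]-c0[:2]).T); s=X[r<.1]
    print(n,'table',np.median(X[(X[:,2]<.02)&(X[:,2]>-.02)][:,2]),'hist',np.histogram(s[:,2],np.arange(-.01,.15,.01))[0])
    g=s[s[:,2]>.1]; print(' post',g.mean(0),g[:,2].max(), 'top', g[g[:,2]>.122].mean(0))
    d=s[(s[:,2]>.052)&(s[:,2]<.066)]
    m=cv2.minEnclosingCircle(d[:,:2].astype(np.float32)); print(' disc enc',m)
    for uv in [(396,277),(428,259),(458,277)]:
        v=onplane(C['top'][2],[uv],.06)[0]; b=X[(np.hypot(*(X[:,:2]-v[:2]).T)<.022)&(X[:,2]>.006)]
        h=np.percentile(b[:,2],97); t=b[b[:,2]>h-.006]
        print(' vial',uv,v.round(3),len(b),'h',h.round(4),'topmean',t.mean(0).round(4),'ext',np.ptp(t[:,:2],axis=0).round(4), cv2.minEnclosingCircle(b[b[:,2]>.01][:,:2].astype(np.float32)))
# pixel based disc edge
g=cv2.cvtColor(C['top'][0],cv2.COLOR_RGB2GRAY)
m=((g>90)*255).astype(np.uint8); m[:, :225]=0; m[:,345:]=0; m[:185]=0; m[300:]=0
cs=max(cv2.findContours(m,0,1)[0],key=cv2.contourArea)
w=onplane(C['top'][2],cs.reshape(-1,2),.06)[:,:2]; 
print('contour circ',cv2.minEnclosingCircle(w.astype(np.float32)),len(w))
o=cv2.resize(C['top'][0][170:310,220:480],None,fx=3,fy=3,interpolation=cv2.INTER_CUBIC); cv2.imwrite('pics/c1.png',o[:,:,::-1])
E
python3 m.py
```

```text
c0 [0.59316227 0.02741226 0.06      ]
top table 0.0012387484017661256 hist [ 518 1181   99   34   44  108 1197 3321  506  769  133   11   13   24
   33]
 post [0.61843815 0.08110189 0.12439452] 0.13380418668343058 top [0.61951591 0.08186292 0.12993772]
 disc enc ((0.5867465138435364, 0.03147370368242264), 0.09223200380802155)
 vial (396, 277) [ 0.515 -0.177  0.06 ] 173 h 0.0645 topmean [ 0.5166 -0.1771  0.0617] ext [0.0223 0.0224] ((0.5176249742507935, -0.17671026289463043), 0.012334507890045643)
 vial (428, 259) [ 0.547 -0.238  0.06 ] 364 h 0.0868 topmean [ 0.5463 -0.2387  0.0838] ext [0.0293 0.0294] ((0.5474636554718018, -0.23812644183635712), 0.016496770083904266)
 vial (458, 277) [ 0.513 -0.292  0.06 ] 393 h 0.0862 topmean [ 0.512  -0.2917  0.0837] ext [0.0291 0.0299] ((0.5135617852210999, -0.2914864420890808), 0.01679069921374321)
side table 0.00044452873500888624 hist [ 409  874  413  417  407  612 1093  942  739 1037   40   42   43   51
    8]
 post [0.61599254 0.08768148 0.11690405] 0.1305453713467839 top [0.61669937 0.08677839 0.12733752]
 disc enc ((0.584378182888031, 0.03629409894347191), 0.08994770050048828)
 vial (396, 277) [ 0.515 -0.177  0.06 ] 246 h 0.0613 topmean [ 0.5156 -0.1728  0.0598] ext [0.0205 0.0204] ((0.5171172022819519, -0.17449983954429626), 0.012604998424649239)
 vial (428, 259) [ 0.547 -0.238  0.06 ] 407 h 0.0835 topmean [ 0.5454 -0.2324  0.082 ] ext [0.0286 0.0303] ((0.5463019609451294, -0.2351289689540863), 0.016998017206788063)
 vial (458, 277) [ 0.513 -0.292  0.06 ] 360 h 0.0836 topmean [ 0.5118 -0.286   0.0819] ext [0.0292 0.0294] ((0.5121326446533203, -0.2895846962928772), 0.017958760261535645)
contour circ ((0.5861335396766663, 0.0328359492123127), 0.09255504608154297) 267
```

View pics/c1.png

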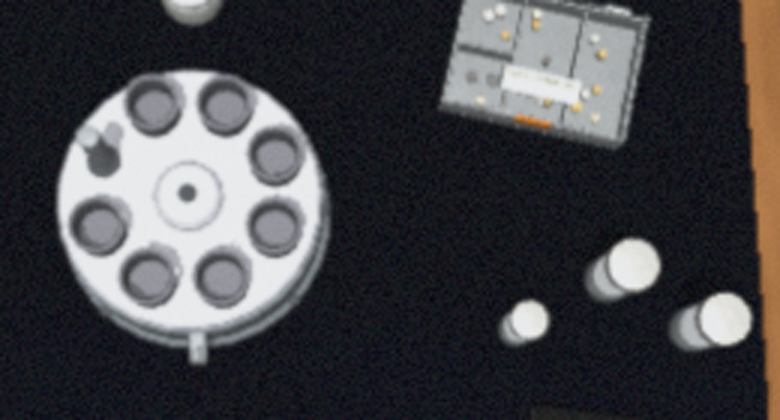

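The crop shows the hub centre at (188,192) and the lug at (197,350). The post foot is at (103,158), and seven cups surround the hub.

```bash
cat >> m.py <<'E'
print('-----')
T=C['top'][2]; f=lambda u,v:(220+u/3,170+v/3)
hub=onplane(T,[f(188,192)],.075)[0]; lug=onplane(T,[f(197,340)],.06)[0]; lug2=onplane(T,[f(197,360)],.06)[0]
print('hub',hub,'lug',lug,lug2)
pf=onplane(T,[f(103,163)],.07)[0]; pt=onplane(T,[f(88,135)],.13)[0]; print('postfoot',pf,'posttop',pt)
for q in (lug,lug2,pf,pt): print(np.degrees(np.arctan2(*(q-hub)[1::-1])),np.hypot(*(q-hub)[:2]))
for u in [(152,105),(226,105),(275,155),(275,227),(222,275),(150,275),(100,225)]:
    q=onplane(T,[f(*u)],.085)[0]; print(q[:2].round(3),np.degrees(np.arctan2(*(q-hub)[1::-1])).round(1),np.hypot(*(q-hub)[:2]).round(4))
o=cv2.resize(C['side'][0][215:335,250:400],None,fx=5,fy=5,interpolation=cv2.INTER_CUBIC); cv2.imwrite('pics/c2.png',o[:,:,::-1])
print('start R',Ro.from_rotvec(arm.read_state()['ee_rot']).as_matrix().round(2).tolist())
c=eyes.calibration('wrist'); R=np.array(c['R']); print('wristcam', -R.T@c['t'],R.round(2).tolist(),np.array(c['intrinsics']).round(0).tolist())
E
python3 m.py | sed -n '/-----/,$p'
```

```text
-----
hub [0.59583274 0.02867887 0.075     ] lug [0.50679098 0.02457805 0.06      ] [0.49458398 0.02462482 0.06      ]
postfoot [0.6160135  0.08162179 0.07      ] posttop [0.61931806 0.08229893 0.13      ]
-177.36310127146712 0.0891361348668321
-177.70707215844024 0.1013298820569379
69.1341734243356 0.05665876649331679
66.34681649684858 0.05853777734190918
[0.648 0.05 ] 21.9 0.0567
[0.648 0.005] -25.0 0.057
[ 0.616 -0.025] -69.6 0.0572
[ 0.571 -0.024] -114.7 0.0584
[0.543 0.008] -158.3 0.057
[0.544 0.051] 157.1 0.0568
[0.574 0.081] 112.2 0.0566
start R [[-0.96, 0.27, -0.0], [0.27, 0.96, -0.0], [0.0, -0.0, -1.0]]
wristcam [0.07674511 0.5499437  0.37177462] [[0.27, 0.96, -0.0], [0.92, -0.26, 0.3], [0.29, -0.08, -0.95]] [[382.0, 0.0, 321.0], [0.0, 382.0, 239.0], [0.0, 0.0, 1.0]]
```

View pics/c2.png

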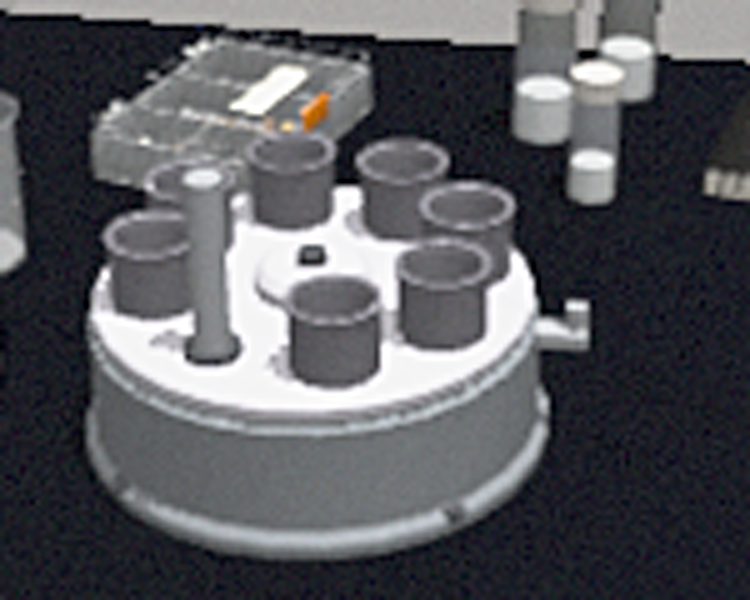

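```bash
python3 -m crank '[[[0,-3.56,-1.89,0,0],[0,-3.56,-1.89,0,0],[0,-3.56,-1.89,0,0],[0,-3.56,-1.89,0,0],[0,-3.56,-1.89,0,0],[0,-3.56,-1.89,0,0],[0,-3.56,-1.89,0,0],[0,-3.56,-1.89,0,0],[0,-3.56,-1.89,0,0],[0,-3.56,-1.89,0,0],[0,-3.56,-1.89,0,0],[0,-3.56,-1.89,0,0],[0,-3.56,-1.89,0,0],[0,-3.56,-1.89,0,0],[0,-3.56,-1.89,0,0],[0,-3.56,-1.89,0,0]]]' 30
python3 -m crank '[[[0,0,0,0,0.1217],[0,0,0,0,0.1217],[0,0,0,0,0.1217],[0,0,0,0,0.1217],[0,0,0,0,0.1217],[0,0,0,0,0.1217],[0,0,0,0,0.1217],[0,0,0,0,0.1217],[0,0,0,0,0.1217],[0,0,0,0,0.1217],[0,0,0,0,0.1217],[0,0,0,0,0.1217],[0,0,0,0,0.1217],[0,0,0,0,0.1217],[0,0,0,0,0]]]'
python3 - <<'E'
from h import *
s=arm.read_state(); print(s['t'],s['tool_pos'],s['wrist_force'],Ro.from_rotvec(s['ee_rot']).as_matrix().round(3).tolist())
p,d,c=snap('wrist','w1.png'); np.savez('w1.npz',p=p,d=d,**c)
for q in ((.596,.029,.075),(.618,.084,.13),(.501,.0246,.06)): print(proj(c,q))
E
```

```text
t: 1.43
tool_pos: [0.6166, 0.0807, 0.2499]
ee_rot: [-0.434, -3.111, 0.0]
wrist_force: [-0.1, 1.1, 0.3]
gripper_width: 1.001
grip_force: 0.0
t: 2.68
tool_pos: [0.6154, 0.0825, 0.2499]
ee_rot: [-2.631, -1.715, 0.001]
wrist_force: [-0.2, -1.1, 0.0]
gripper_width: 0.997
grip_force: 0.0
2.6833 [0.6153884  0.08250856 0.24990375] [-0.18882967 -1.09051178  0.02472639] [[0.404, 0.915, -0.001], [0.915, -0.404, -0.0], [-0.0, -0.001, -1.0]]
[[326.12338064 284.82684445]]
[[324.1310938  237.10670988]]
[[233.54851826 320.03701344]]
```

View pics/w1.png

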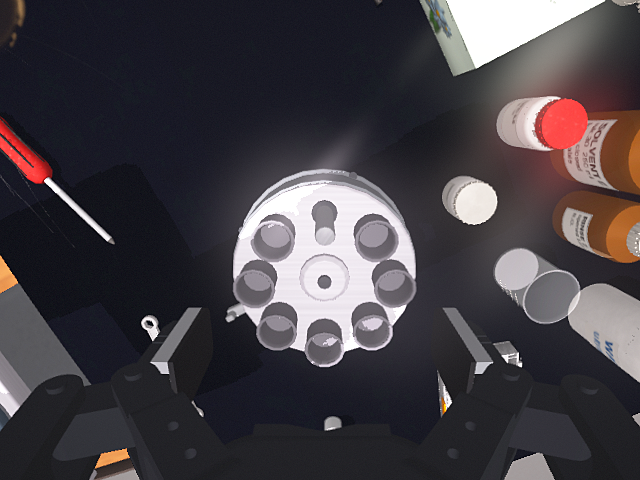

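Wrist view: post top at (325,236), hub at (324,282), lug at (235,313), and the vial cap at (333,422).

```bash
cat >> h.py <<'E'
def tri(obs):
    A=np.zeros((3,3));b=np.zeros(3)
    for c,uv in obs:
        o,d=ray(c,[uv]); d=d[0]/np.linalg.norm(d); M=np.eye(3)-np.outer(d,d); A+=M; b+=M@o
    X=np.linalg.solve(A,b); return X.round(4),[ (proj(c,X)[0]-uv).round(1).tolist() for c,uv in obs]
def load(n):
    f=np.load(n+'.npz'); return f['p'],f['d'],{k:f[k] for k in('intrinsics','distortion','R','t')}
E
python3 - <<'E'
from h import *
W=load('w1')[2];T=load('top0')[2];S=load('side0')[2]
t=lambda u,v:(220+u/3-.33,170+v/3-.33); s=lambda u,v:(250+u/5-.4,215+v/5-.4)
print('hub',tri([(T,t(188,193)),(W,(324,282)),(S,s(312,252))]))
print('lug',tri([(T,t(197,358)),(W,(230,316)),(S,s(585,312))]))
print('post',tri([(T,t(88,135)),(W,(325,236)),(S,s(203,178))]))
h=onplane(W,[(324,282)],.075)[0]
for u in [(275,236),(376,236),(256,284),(393,284),(277,326),(372,327),(324,344)]:
    q=onplane(W,[u],.088)[0]; print(q[:2].round(4),np.degrees(np.arctan2(*(q-h)[1::-1])).round(1),np.hypot(*(q-h)[:2]).round(4))
P=cloud(W,load('w1')[1])
for u in [(235,312),(230,316),(325,236),(340,285)]: print(u,P[u[1],u[0]].round(4))
o=cv2.resize(load('w1')[0][160:370,200:440],None,fx=2.5,fy=2.5,interpolation=cv2.INTER_CUBIC); cv2.imwrite('pics/c3.png',o[:,:,::-1])
E
```

```text
hub (array([0.5954, 0.0302, 0.0738]), [[-0.5, 0.4], [0.8, 1.3], [-0.3, 0.2]])
lug (array([0.4961, 0.0261, 0.0554]), [[-0.3, 0.4], [-0.7, 2.1], [-1.1, 0.6]])
post (array([0.619 , 0.0835, 0.1292]), [[-0.3, 0.6], [0.8, 0.9], [-0.5, 0.0]])
[0.5785 0.0883] 106.8 0.0587
[0.6503 0.0566] 24.1 0.0601
[0.5465 0.058 ] 152.1 0.0553
[0.6481 0.0131] -19.9 0.056
[0.5452 0.0164] -162.6 0.0526
[ 0.618  -0.0168] -65.2 0.0539
[ 0.5744 -0.0156] -113.8 0.0521
(235, 312) [0.5009 0.0269 0.0483]
(230, 316) [0.4987 0.0286 0.0574]
(325, 236) [0.6187 0.0842 0.129 ]
(340, 285) [0.6059 0.0217 0.0694]
```

View pics/c3.png

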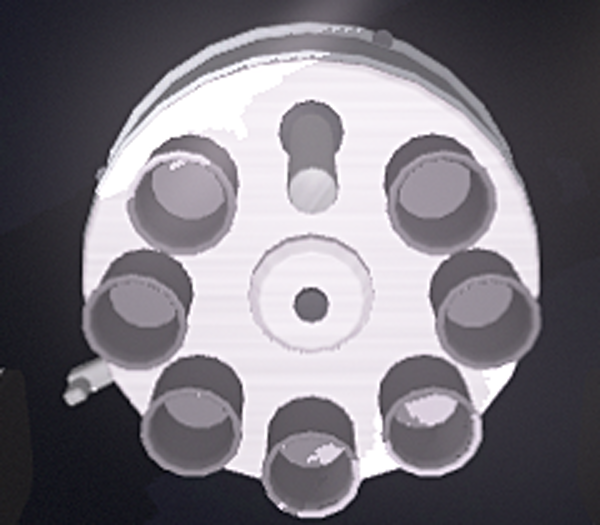

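```bash
python3 -m crank '[[[0.3,0.25,0.26,3.4,0],[0.5,0,0,3.4,0],[0.5,0,0,3.4,0],[0.5,0,0,3.4,0],[0.5,0,0,0,0],[0.5,0,0,0,0]]]' 30
python3 -m crank '[[[1,0,0,0,0],[1,0,0,0,0],[1,0,0,0,0],[1,0,0,0,0],[1,0,0,0,0],[1,0,0,0,0],[1,0,0,0,0],[1,0,0,0,0],[1,0,0,0,0],[1,0,0,0,0]]]' 30
```

```text
t: 3.23
tool_pos: [0.6183, 0.0837, 0.1136]
ee_rot: [-2.623, -1.726, 0.004]
wrist_force: [0.5, -0.6, 0.5]
gripper_width: 0.5
grip_force: 0.0
t: 4.07
tool_pos: [0.6199, 0.084, 0.1168]
ee_rot: [2.625, 1.723, 0.005]
wrist_force: [-1.2, 0.6, 8.5]
gripper_width: 0.157
grip_force: 29.5
```

```bash
python3 -m crank '[[[1,-0.022,-0.506,-0.3,-0.0873],[1,-0.022,-0.506,0,-0.0873],[1,-0.022,-0.506,0,-0.0873],[1,-0.022,-0.506,0,-0.0873],[1,0,0,0,0]]]' 30
cat > st.py <<'E'
from h import *
s=arm.read_state(); R=Ro.from_rotvec(s['ee_rot']).as_matrix(); H=np.array([.5954,.0302])
f=R.T@s['wrist_force']; v=s['tool_pos'][:2]-H; a=np.degrees(np.arctan2(v[1],v[0])); tx=np.degrees(np.arctan2(R[1,0],R[0,0]))
print('t %.2f tcp'%s['t'],s['tool_pos'].round(4),'ang %.2f base %.2f r %.4f toolx %.2f'%(a,a-2.4,np.hypot(*v),tx),'F tool',f.round(2),'tilt z',R[:,2].round(3),'w',round(s['gripper_width'],3),round(s['grip_force'],1),'Mz',s['torque'].round(2))
E
python3 st.py
```

```text
t: 4.48
tool_pos: [0.5979, 0.0895, 0.117]
ee_rot: [-2.279, -2.159, 0.001]
wrist_force: [-1.7, 7.6, -10.8]
gripper_width: 0.154
grip_force: 32.1
t 4.48 tcp [0.5979 0.0895 0.117 ] ang 87.63 base 85.23 r 0.0593 toolx 86.90 F tool [ 7.44 -2.07 10.8 ] tilt z [-0.002  0.001 -1.   ] w 0.154 32.1 Mz [ 1.07 -0.01  0.27]
```

```bash
python3 -m crank '[[[1,0.1,0,0.15,0],[1,0,0,0,0]]]'; python3 st.py; python3 -m crank '[[[1,-0.01,-0.51,0,-0.0873],[1,-0.01,-0.51,0,-0.0873],[1,0,0,0,0]]]' |head -1; python3 st.py
```

```text
t: 4.65
tool_pos: [0.5995, 0.0895, 0.1169]
ee_rot: [2.286, 2.153, 0.001]
wrist_force: [-1.6, -0.2, 1.3]
gripper_width: 0.15
grip_force: 33.3
t 4.65 tcp [0.5995 0.0895 0.1169] ang 86.02 base 83.62 r 0.0594 toolx 86.57 F tool [-0.32 -1.62 -1.27] tilt z [ 0.001 -0.    -1.   ] w 0.15 33.3 Mz [-0.    0.28  0.09]
t: 4.9
t 4.90 tcp [0.5895 0.0894 0.1169] ang 95.67 base 93.27 r 0.0595 toolx 96.75 F tool [ 0.43  0.11 -0.91] tilt z [ 0.002  0.    -1.   ] w 0.148 33.2 Mz [0.13 0.02 0.03]
```

```bash
python3 -m crank '[[[1,-0.022,-0.51,0,-0.0873],[1,-0.022,-0.51,0,-0.0873],[1,-0.022,-0.51,0,-0.0873],[1,0,0,0,0]]]' |head -1; python3 st.py;  python3 -m crank '[[[1,-0.022,-0.51,0,-0.0873],[1,-0.022,-0.51,0,-0.0873],[1,-0.022,-0.51,0,-0.0873],[1,0,0,0,0]]]' |head -1; python3 st.py
```

```text
t: 5.23
t 5.23 tcp [0.5744 0.086  0.1168] ang 110.63 base 108.23 r 0.0596 toolx 111.61 F tool [ 4.19 -0.45 -4.97] tilt z [ 0.001  0.001 -1.   ] w 0.152 33.7 Mz [0.58 0.29 0.04]
t: 5.57
t 5.57 tcp [0.5604 0.0786 0.1168] ang 125.86 base 123.46 r 0.0597 toolx 126.58 F tool [ 7.46 -3.95 -7.99] tilt z [-0.001  0.    -1.   ] w 0.149 34.0 Mz [0.64 1.27 0.12]
```

```bash
sed -i 's/H=np.array(.*)$/H=np.array([.5949,.0319])/' st.py; python3 -m crank '[[[1,0.1,0,-0.1,0],[1,0,-0.4,0,-0.0698],[1,0,0,0,0]]]' |head -1; python3 st.py;  python3 -m crank '[[[1,0,-0.35,0,-0.061],[1,0,0,0,0]]]' |head -1; python3 st.py; python3 -m crank '[[[1,0,-0.2,0,-0.035],[1,0,0,0,0]]]' |head -1; python3 st.py
```

```text
t: 5.82
t 5.82 tcp [0.5571 0.0762 0.1168] ang 130.53 base 128.13 r 0.0582 toolx 130.53 F tool [-1.79 -3.68  1.66] tilt z [-0.001 -0.001 -1.   ] w 0.154 33.0 Mz [-0.55  0.17  0.12]
t: 5.98
t 5.98 tcp [0.5544 0.0739 0.1169] ang 133.94 base 131.54 r 0.0583 toolx 133.96 F tool [-2.23 -5.4   2.15] tilt z [-0.001 -0.001 -1.   ] w 0.151 33.0 Mz [-0.72  0.23  0.18]
t: 6.15
t 6.15 tcp [0.5533 0.0727 0.1169] ang 135.60 base 133.20 r 0.0583 toolx 135.88 F tool [-2.93 -3.47  1.66] tilt z [-0.    -0.001 -1.   ] w 0.153 33.0 Mz [-0.7   0.15  0.15]
```

```bash
for i in 1; do python3 -m crank '[[[1,-0.06,-0.2,0,-0.035],[1,0,0,0,0]]]' |head -1; python3 st.py; python3 -m crank '[[[1,0,-0.1,0,-0.0175],[1,0,0,0,0]]]' |head -1; python3 st.py; python3 -m crank '[[[1,0,-0.1,0,-0.0175],[1,0,0,0,0]]]' |head -1; python3 st.py; python3 -m crank '[[[1,0,-0.1,0,-0.0175],[1,0,0,0,0]]]' |head -1; python3 st.py; done
```

```text
t: 6.32
t 6.32 tcp [0.5518 0.0711 0.1168] ang 137.69 base 135.29 r 0.0583 toolx 137.91 F tool [ 2.01 -5.76 -1.25] tilt z [-0.001 -0.    -1.   ] w 0.146 33.4 Mz [-0.44  0.7   0.12]
t: 6.48
t 6.48 tcp [0.5514 0.0707 0.1169] ang 138.31 base 135.91 r 0.0583 toolx 138.98 F tool [ 2.86 -1.29 -0.07] tilt z [-0.  0. -1.] w 0.152 33.2 Mz [0.09 0.46 0.04]
t: 6.65
t 6.65 tcp [0.5509 0.0701 0.1168] ang 139.07 base 136.67 r 0.0583 toolx 140.07 F tool [ 3.51  1.15 -1.04] tilt z [ 0.     0.001 -1.   ] w 0.154 33.1 Mz [ 0.58  0.39 -0.06]
t: 6.82
t 6.82 tcp [0.5503 0.0694 0.1169] ang 139.92 base 137.52 r 0.0583 toolx 141.10 F tool [ 4.52  2.56 -0.44] tilt z [ 0.001  0.001 -1.   ] w 0.152 33.2 Mz [ 0.7   0.34 -0.1 ]
```

```bash
python3 -m crank '[[[1,0.05,-0.1,0,-0.0175],[1,0,0,0,0]]]' |head -1; python3 st.py; python3 -m crank '[[[1,0,-0.1,0,-0.0175],[1,0,0,0,0]]]' |head -1; python3 st.py
```

```text
t: 6.98
t 6.98 tcp [0.5496 0.0686 0.1169] ang 140.96 base 138.56 r 0.0583 toolx 142.12 F tool [1.18 1.98 1.99] tilt z [ 0.001  0.    -1.   ] w 0.151 33.0 Mz [ 0.41 -0.07 -0.06]
t: 7.15
t 7.15 tcp [0.5488 0.0678 0.1169] ang 142.10 base 139.70 r 0.0584 toolx 143.13 F tool [0.51 3.17 1.87] tilt z [ 0.001  0.    -1.   ] w 0.153 33.0 Mz [ 0.51 -0.14 -0.06]
```

```bash
python3 -m crank '[[[1,0,-0.1,0,-0.0175],[1,0,0,0,0]]]' |head -1; python3 st.py
```

```text
t: 7.32
t 7.32 tcp [0.5482 0.0669 0.1169] ang 143.15 base 140.75 r 0.0584 toolx 144.14 F tool [0.38 2.72 2.69] tilt z [ 0.001  0.    -1.   ] w 0.158 33.0 Mz [ 0.52 -0.25 -0.06]
```

```bash
python3 -m crank '[[[1,0,-0.1,0,-0.0175],[1,0,0,0,0]]]' |head -1; python3 st.py; python3 -m crank '[[[1,0,-0.1,0,-0.0175],[1,0,0,0,0]]]' |head -1; python3 st.py
```

```text
t: 7.48
t 7.48 tcp [0.5474 0.0659 0.1168] ang 144.38 base 141.98 r 0.0584 toolx 145.14 F tool [0.3  2.21 0.64] tilt z [ 0. -0. -1.] w 0.151 33.0 Mz [ 0.33 -0.19 -0.02]
t: 7.65
t 7.65 tcp [0.5468 0.0651 0.1169] ang 145.44 base 143.04 r 0.0584 toolx 146.15 F tool [1.01 2.48 1.19] tilt z [ 0. -0. -1.] w 0.153 33.1 Mz [ 0.33 -0.18  0.01]
```

```bash
python3 -m crank '[[[1,0,-0.1,0,-0.0175],[1,0,0,0,0]]]' |head -1; python3 st.py
```

```text
t: 7.82
t 7.82 tcp [0.5462 0.0642 0.1169] ang 146.43 base 144.03 r 0.0585 toolx 147.16 F tool [0.03 2.13 1.49] tilt z [-0. -0. -1.] w 0.155 33.1 Mz [ 0.29 -0.14 -0.03]
```

```bash
python3 -m crank '[[[1,0,-0.1,0,-0.0175],[1,0,0,0,0]]]' |head -1; python3 st.py
```

```text
t: 7.98
t 7.98 tcp [0.5456 0.0634 0.1169] ang 147.38 base 144.98 r 0.0585 toolx 148.16 F tool [-0.18  1.33  0.28] tilt z [-0. -0. -1.] w 0.152 33.1 Mz [ 0.27 -0.09  0.02]
```

```bash
python3 -m crank '[[[1,0,-0.1,0,-0.0175],[1,0,0,0,0]]]' |head -1; python3 st.py
```

```text
t: 8.15
t 8.15 tcp [0.5451 0.0626 0.1168] ang 148.38 base 145.98 r 0.0585 toolx 149.16 F tool [ 0.67  0.52 -0.29] tilt z [-0. -0. -1.] w 0.151 33.2 Mz [ 0.27 -0.05  0.01]
```

```bash
python3 -m crank '[[[1,0,-0.1,0,-0.0175],[1,0,0,0,0]]]' |head -1; python3 st.py
```

```text
t: 8.32
t 8.32 tcp [0.5445 0.0617 0.1168] ang 149.37 base 146.97 r 0.0586 toolx 150.17 F tool [-0.18  1.85  0.37] tilt z [-0. -0. -1.] w 0.147 33.2 Mz [ 0.2  -0.07  0.  ]
```

```bash
python3 -m crank '[[[1,0,-0.1,0,-0.0175],[1,0,0,0,0]]]' |head -1; python3 st.py
```

```text
t: 8.48
t 8.48 tcp [0.544  0.0608 0.1168] ang 150.38 base 147.98 r 0.0585 toolx 151.17 F tool [ 0.03  1.13 -0.42] tilt z [-0. -0. -1.] w 0.152 33.2 Mz [ 0.24 -0.08 -0.05]
```

```bash
python3 -m crank '[[[1,0,-0.1,0,-0.0175],[1,0,0,0,0]]]' |head -1; python3 st.py
```

```text
t: 8.65
t 8.65 tcp [0.5436 0.0601 0.1168] ang 151.22 base 148.82 r 0.0586 toolx 152.16 F tool [ 1.52  2.19 -2.48] tilt z [-0. -0. -1.] w 0.153 33.3 Mz [ 0.48  0.03 -0.08]
```

```bash
python3 -m crank '[[[1,0,-0.1,0,-0.0175],[1,0,0,0,0]]]' |head -1; python3 st.py
```

```text
t: 8.82
t 8.82 tcp [0.5432 0.0594 0.1168] ang 152.02 base 149.62 r 0.0586 toolx 153.17 F tool [ 2.17  3.62 -1.64] tilt z [ 0.  0. -1.] w 0.152 33.3 Mz [ 0.74 -0.01 -0.08]
```

```bash
python3 -m crank '[[[1,0,-0.08,0,-0.014],[1,0,0,0,0]]]' |head -1; python3 st.py
```

```text
t: 8.98
t 8.98 tcp [0.5429 0.0589 0.1168] ang 152.62 base 150.22 r 0.0586 toolx 153.95 F tool [ 2.09  5.26 -1.77] tilt z [ 0.     0.001 -1.   ] w 0.151 33.3 Mz [ 0.96 -0.07 -0.15]
```

```bash
python3 -m crank '[[[1,0,-0.1,0,-0.0175],[1,0,0,0,0]]]' |head -1; python3 st.py
```

```text
t: 9.15
t 9.15 tcp [0.5425 0.0581 0.1169] ang 153.41 base 151.01 r 0.0586 toolx 154.95 F tool [ 2.32  7.42 -0.49] tilt z [ 0.     0.001 -1.   ] w 0.153 33.2 Mz [ 1.3  -0.11 -0.17]
```

```bash
python3 -m crank '[[[1,0,-0.07,0,-0.01],[1,0,0,0,0],[1,0,0,0,0]]]' |head -1; python3 st.py
```

```text
t: 9.4
t 9.40 tcp [0.5423 0.0577 0.1168] ang 153.87 base 151.47 r 0.0586 toolx 155.47 F tool [ 2.26  8.81 -0.65] tilt z [ 0.001  0.001 -1.   ] w 0.151 33.2 Mz [ 1.43 -0.21 -0.18]
```

```bash
python3 -m crank '[[[1,0,0,0,0],[1,0,0,0,0],[1,0,0,0,0],[1,0,0,0,0],[1,0,0,0,0],[1,0,0,0,0],[1,0,0,0,0],[1,0,0,0,0]]]' |head -1; python3 st.py
```

```text
t: 10.07
t 10.07 tcp [0.5423 0.0577 0.1168] ang 153.85 base 151.45 r 0.0586 toolx 155.47 F tool [ 1.5   8.28 -0.84] tilt z [ 0.001  0.001 -1.   ] w 0.154 33.2 Mz [ 1.34 -0.23 -0.18]
```

```bash
python3 -m crank '[[[1,0,-0.05,0,0],[1,0,0,0,0],[1,0,0,0,0],[1,0,0,0,0],[1,0,0,0,0],[1,0,0,0,0],[1,0,0,0,0],[1,0,0,0,0]]]' |head -1; python3 st.py; python3 -m crank '[[[1,0,0.51,0,0.0873],[1,0,0.51,0,0.0873],[1,0,0.51,0,0.0873],[1,0,0.51,0,0.0873],[1,0,0.51,0,0.0873],[1,0,0.51,0,0.0873],[1,0,0,0,0]]]' |head -1; python3 st.py
```

```text
t: 10.73
t 10.73 tcp [0.5422 0.0575 0.1169] ang 154.04 base 151.64 r 0.0586 toolx 155.46 F tool [ 2.2  10.82  0.8 ] tilt z [ 0.001  0.002 -1.   ] w 0.154 33.2 Mz [ 1.79 -0.3  -0.19]
t: 11.32
t 11.32 tcp [0.5617 0.0797 0.1168] ang 124.83 base 122.43 r 0.0582 toolx 125.20 F tool [-10.18   3.11   2.83] tilt z [ 0.003 -0.002 -1.   ] w 0.152 32.9 Mz [-1.02 -1.14  0.03]
```

```bash
python3 -m crank '[[[1,-0.13,0.5,0,0.0873],[1,0,0.5,0,0.0873],[1,0,0.5,0,0.0873],[1,0,0.5,0,0.0873],[1,0,0.5,0,0.0873],[1,0,0.5,0,0.0873],[1,0,0,0,0]]]' |head -1; python3 st.py
```

```text
t: 11.9
t 11.90 tcp [0.5903 0.0896 0.1169] ang 94.52 base 92.12 r 0.0579 toolx 95.18 F tool [-9.6  11.09  5.7 ] tilt z [ 0.004 -0.003 -1.   ] w 0.15 32.8 Mz [-1.25 -1.7   0.05]
```

```bash
python3 -m crank '[[[1,-0.12,0.05,0,0],[1,0,0,0,0],[1,0,0,0,0]]]' |head -1; python3 st.py
```

```text
t: 12.15
t 12.15 tcp [0.5904 0.0895 0.1169] ang 94.42 base 92.02 r 0.0577 toolx 95.47 F tool [-2.44 10.14  5.18] tilt z [ 0.004 -0.001 -1.   ] w 0.147 32.8 Mz [-0.05 -1.47  0.08]
```

```bash
python3 -m crank '[[[1,-0.03,0.15,-0.05,0],[1,0,0,0,0],[1,0,0,0,0]]]' |head -1; python3 st.py
```

```text
t: 12.4
t 12.40 tcp [0.5907 0.0895 0.1169] ang 94.13 base 91.73 r 0.0577 toolx 95.47 F tool [0.01 6.1  6.7 ] tilt z [ 0.001 -0.001 -1.   ] w 0.153 32.6 Mz [-0.05 -0.99  0.05]
```

```bash
python3 -m crank '[[[1,0,0.57,0.1,0.0873],[1,0,0.51,0,0.0873],[1,0,0.51,0,0.0873],[1,0,0.51,0,0.0873],[1,0,0,0,0]]]' |head -1; python3 st.py
```

```text
t: 12.82
t 12.82 tcp [0.6117 0.0874 0.1168] ang 73.18 base 70.78 r 0.0579 toolx 75.16 F tool [-9.34  0.82 -6.9 ] tilt z [-0.    -0.003 -1.   ] w 0.151 33.9 Mz [-1.5   0.28 -0.06]
```

```bash
python3 -m crank '[[[1,-0.12,0.51,-0.07,0.0873],[1,-0.022,0.51,0,0.0873],[1,-0.022,0.51,0,0.0873],[1,-0.022,0.51,0,0.0873],[1,0,0,0,0.0]]]' |head -1; python3 st.py;  python3 -m crank '[[[1,-0.022,0.51,0,0.0873],[1,-0.022,0.51,0,0.0873],[1,-0.022,0.51,0,0.0873],[1,0,0,0,0.0]]]' |head -1; python3 st.py
```

```text
t: 13.23
t 13.23 tcp [0.6299 0.0781 0.1169] ang 52.81 base 50.41 r 0.0580 toolx 55.13 F tool [-5.22  6.34 -0.18] tilt z [ 0.    -0.002 -1.   ] w 0.149 33.2 Mz [-1.06 -0.31  0.  ]
t: 13.57
t 13.57 tcp [0.6404 0.0682 0.1168] ang 38.58 base 36.18 r 0.0582 toolx 40.14 F tool [-5.67  3.12 -2.19] tilt z [-0.002 -0.002 -1.   ] w 0.152 33.4 Mz [-0.86  0.24  0.17]
```

```bash
python3 -m crank '[[[1,-0.07,0.51,0,0.0873],[1,-0.022,0.51,0,0.0873],[1,-0.022,0.51,0,0.0873],[1,-0.022,0.51,0,0.0873],[1,0,0,0,0.0]]]' |head -1; python3 st.py;  python3 -m crank '[[[1,-0.04,0.51,0,0.0873],[1,-0.022,0.51,0,0.0873],[1,0,0,0,0.0],[1,0,0,0,0]]]' |head -1; python3 st.py
```

```text
t: 13.98
t 13.98 tcp [0.6506 0.05   0.1169] ang 18.03 base 15.63 r 0.0585 toolx 20.16 F tool [-3.51  3.3  -0.28] tilt z [-0.001 -0.002 -1.   ] w 0.148 33.2 Mz [-0.73  0.07  0.11]
t: 14.32
t 14.32 tcp [0.6531 0.0402 0.1169] ang 8.11 base 5.71 r 0.0588 toolx 10.45 F tool [-2.26  8.91  0.43] tilt z [-0.001 -0.002 -1.   ] w 0.151 33.3 Mz [-1.32 -0.08  0.09]
```

```bash
python3 -m crank '[[[1,-0.04,0.3,0,0.06],[1,0,0.2,0,0.02],[1,0,0,0,0],[1,0,0,0,0]]]' |head -1; python3 st.py
```

```text
t: 14.65
t 14.65 tcp [0.6536 0.0358 0.1169] ang 3.78 base 1.38 r 0.0588 toolx 5.93 F tool [-0.58  9.67  0.82] tilt z [-0.    -0.002 -1.   ] w 0.149 33.1 Mz [-1.23 -0.21  0.13]
```

```bash
python3 -m crank '[[[1,0,0.12,0,0.04],[1,0,0,0,0],[1,0,0,0,0]]]' |head -1; python3 st.py
```

```text
t: 14.9
t 14.90 tcp [0.6539 0.0347 0.1169] ang 2.74 base 0.34 r 0.0591 toolx 3.63 F tool [2.4  8.65 2.4 ] tilt z [ 0.    -0.002 -1.   ] w 0.151 33.0 Mz [-1.14 -0.44  0.  ]
```

```bash
python3 -m crank '[[[1,0,0.1,0,0.01],[1,0,0,0,0],[1,0,0,0,0]]]' |head -1; python3 st.py;python3 -m crank '[[[1,0,0.1,0,0.01],[1,0,0,0,0],[1,0,0,0,0]]]' |head -1; python3 st.py
```

```text
t: 15.15
t 15.15 tcp [0.6539 0.0344 0.1169] ang 2.38 base -0.02 r 0.0591 toolx 3.04 F tool [2.27 5.02 1.49] tilt z [ 0.    -0.001 -1.   ] w 0.149 33.0 Mz [-0.78 -0.39  0.05]
t: 15.4
t 15.40 tcp [0.654  0.0337 0.1169] ang 1.75 base -0.65 r 0.0591 toolx 2.42 F tool [2.97 2.89 3.14] tilt z [ 0. -0. -1.] w 0.15 32.9 Mz [-0.46 -0.51  0.05]
```

```bash
python3 -m crank '[[[1,0.05,0.06,0,0],[1,0,0,0,0],[0.5,0,0,0,0],[0.5,0,0,0,0],[0.5,0,0,0,0],[0.5,0,0,0,0],[0.5,0,0,0,0],[0.5,0,0,0,0]]]' |head -1; python3 st.py; python3 -m crank '[[[0.5,0,0,-3.5,0],[0.5,0,0,-3.5,0],[0.5,0,0,-3.5,0],[0.5,0,0,-3.5,0],[0.5,0,0,0,0],[0.5,0,0,0,0]]]' |head -1; python3 st.py
python3 - <<'E'
from h import *
p,d,c=snap('top','top1.png'); np.savez('top1.npz',p=p,d=d,**c)
p2,d2,c2=snap('side','side1.png'); np.savez('side1.npz',p=p2,d=d2,**c2)
p3,d3,c3=snap('wrist','w2.png'); np.savez('w2.npz',p=p3,d=d3,**c3)
a=cv2.resize(p2[215:335,250:400],None,fx=2.6,fy=2.6); b=cv2.resize(p3,(400,300))
x=cv2.resize(p[170:310,220:400],None,fx=2.2,fy=2.2); y=np.zeros((620,800,3),np.uint8); y[:a.shape[0],:a.shape[1]]=a; y[:300,400:]=b; y[312:312+x.shape[0],:x.shape[1]]=x
cv2.imwrite('pics/m1.png',y[:600,:,::-1])
E
```

```text
t: 16.07
t 16.07 tcp [0.6544 0.0332 0.117 ] ang 1.24 base -1.16 r 0.0595 toolx 2.39 F tool [ 0.4   0.24 -0.39] tilt z [ 0.  0. -1.] w 0.496 0.0 Mz [ 0.01 -0.03  0.04]
t: 16.57
t 16.57 tcp [0.6551 0.0332 0.2591] ang 1.20 base -1.20 r 0.0602 toolx 2.39 F tool [-0.15 -0.37 -0.11] tilt z [ 0.004 -0.    -1.   ] w 0.502 0.0 Mz [ 0.   -0.02 -0.  ]
```

View pics/m1.png

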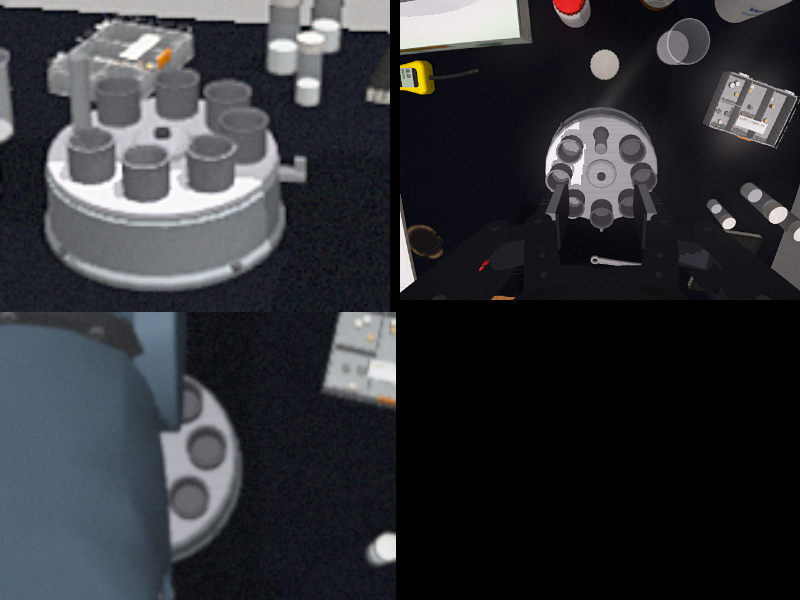

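Side and wrist views show the post at the back (montage 601,140), in line with the hub and lug (601,228), and the stand of vials is untouched. Next is the vial.

```bash
cat > mv.py <<'E'
from h import *
def go(target):
    s=arm.read_state(); R=Ro.from_rotvec(s['ee_rot']).as_matrix(); print('shift cm',(R.T@(np.array(target)-s['tool_pos'])*100).round(2))
E
python3 - <<'E'
from h import *
from mv import go
W=load('w1')[2];T=load('top0')[2];S=load('side0')[2];W2=load('w2')[2]
t=lambda u,v:(220+u/3-.33,170+v/3-.33); s=lambda u,v:(250+u/5-.4,215+v/5-.4)
v=tri([(T,t(531,320)),(S,s(597,75)),]); print('vialtop',v)
print(proj(W2,v[0]),proj(W,v[0]))
p=load('w2')[0]; hs=cv2.cvtColor(p,cv2.COLOR_RGB2GRAY)
u=proj(W2,v[0])[0].astype(int); r=hs[max(0,u[1]-40):u[1]+40,u[0]-40:u[0]+40]; m=(r>190).astype(np.uint8)
n,l,st,ce=cv2.connectedComponentsWithStats(m); print([(st[i,4],(ce[i]+u-40).round(1).tolist()) for i in range(1,n) if st[i,4]>30])
for i in range(1,n):
    if st[i,4]>60: print(tri([(T,t(531,320)),(S,s(597,75)),(W2,tuple(ce[i]+u-40))]))
go([v[0][0],v[0][1],.16])
E
```

```text
vialtop (array([ 0.5157, -0.1789,  0.059 ]), [[0.0, 0.4], [-0.3, -0.0]])
[[528.09141322 356.75436879]] [[334.89491212 465.45094337]]
[(np.int32(289), [526.1, 357.4])]
(array([ 0.5154, -0.178 ,  0.0592]), [[-0.5, 0.5], [-0.2, 0.0], [1.1, -0.2]])
shift cm [-14.66  20.61   9.57]
```

```bash
python3 -m crank '[[[0.5,-2.09,2.94,0,0],[0.5,-2.09,2.94,0,0],[0.5,-2.09,2.94,0,0],[0.5,-2.09,2.94,0,0],[0.5,-2.09,2.94,0,0],[0.5,-2.09,2.94,0,0],[0.5,-2.09,2.94,0,0],[0.5,0,0,3.2,0],[0.5,0,0,3.2,0],[0.5,0,0,3.2,0],[0.5,0,0,0,0],[0.5,0,0,0,0]]]' |head -2
python3 - <<'E'
from h import *
from mv import go
p,d,c=snap('wrist','w3.png'); np.savez('w3.npz',p=p,d=d,**c)
X=cloud(c,d); m=(np.hypot(X[...,0]-.516,X[...,1]+.177)<.02)&(X[...,2]>.05)&(X[...,2]<.07)
t=X[m]; print(m.sum(),t.mean(0),t[:,2].max(),cv2.minEnclosingCircle(t[:,:2].astype(np.float32)))
b=((cv2.cvtColor(p,cv2.COLOR_RGB2GRAY)>170)&(cv2.dilate(m.astype(np.uint8),np.ones((9,9)))>0)).astype(np.uint8)
cs=max(cv2.findContours(b,0,1)[0],key=cv2.contourArea); e=cv2.fitEllipse(cs); print(e,onplane(c,[e[0]],.061))
go([.516,-.177,.051])
tp,dd,tc=snap('top','top2.png'); np.savez('top2.npz',p=tp,d=dd,**tc)
o=np.hstack([cv2.resize(tp[170:310,220:400],(400,311)),cv2.resize(p,(400,311))]); cv2.imwrite('pics/m2.png',o[:,:,::-1])
E
```

```text
t: 17.72
tool_pos: [0.516, -0.1782, 0.1597]
1107 [ 0.51634802 -0.17713734  0.05892863] 0.06165686549961463 ((0.5149952173233032, -0.17725878953933716), 0.011647246778011322)
((320.7201843261719, 250.4110107421875), (33.092384338378906, 35.15353012084961), 85.11306762695312) [[ 0.51599727 -0.17726583  0.061     ]]
shift cm [-0.08 -0.15 11.04]
```

View pics/m2.png

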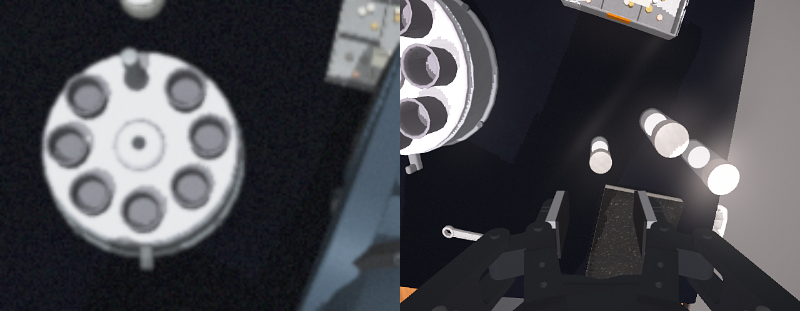

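Post is at the back (130,60) and the cup at the pointer is at (143,207), in line with the lug (146,258). The small vial sits centred below the jaws.

```bash
python3 -m crank '[[[0.5,-0.03,-0.1,3.6,0],[0.5,0,0,3.6,0],[0.5,0,0,2.5,0],[0.5,0,0,1.2,0],[0.5,0,0,0,0],[0.5,0,0,0,0]]]' 30|head -2;  python3 -m crank '[[[1,0,0,0,0],[1,0,0,0,0],[1,0,0,0,0],[1,0,0,0,0],[1,0,0,0,0],[1,0,0,0,0],[1,0,0,0,0],[1,0,0,0,0]]]' 30; python3 st.py
python3 - <<'E'
from h import *
p,d,c=load('top2'); f=lambda u,v:(220+(u+.5)*180/400-.5,170+(v+.5)*140/311-.5)
o=p[170:310,220:400]
print('hub',onplane(c,[f(139,143)],.075),'cup floor',onplane(c,[f(143,212)],.062),'rim',onplane(c,[f(143,209)],.088),'lug',onplane(c,[f(146.5,268)],.06),'post',onplane(c,[f(130,56)],.13))
g=cv2.resize(o[70:125,35:100],None,fx=9,fy=9,interpolation=cv2.INTER_CUBIC); cv2.imwrite('pics/c4.png',g[:,:,::-1])
E
```

```text
t: 18.32
tool_pos: [0.5175, -0.1779, 0.0535]
t: 18.98
tool_pos: [0.5176, -0.1779, 0.054]
ee_rot: [3.14, 0.065, 0.005]
wrist_force: [-0.7, 2.1, 8.0]
gripper_width: 0.244
grip_force: 29.0
t 18.98 tcp [ 0.5176 -0.1779  0.054 ] ang -110.22 base -112.62 r 0.2235 toolx 2.38 F tool [-0.56 -2.15 -8.03] tilt z [ 0.003 -0.001 -1.   ] w 0.244 29.0 Mz [ 0.45  0.07 -0.04]
hub [[0.59566189 0.02939741 0.075     ]] cup floor [[0.54009013 0.027238   0.062     ]] rim [[0.53884091 0.02520703 0.088     ]] lug [[0.49391171 0.02465791 0.06      ]] post [[0.65445842 0.03198282 0.13      ]]
```

View pics/c4.png

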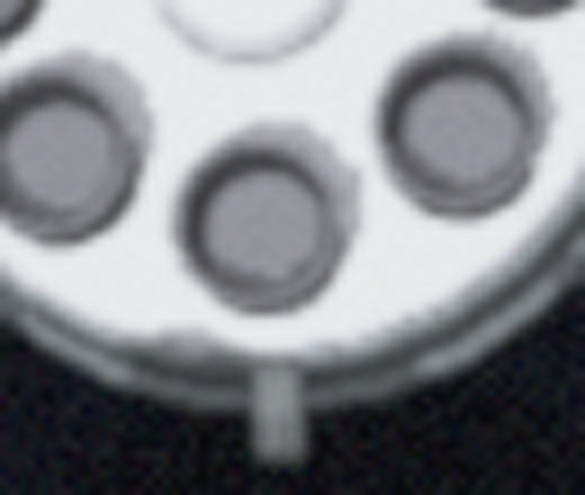

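```bash
python3 -m crank '[[[1,0,0,-1,0],[1,0,0,-3.2,0],[1,0,0,-3.5,0],[1,0,0,-3.5,0],[1,0,0,-2,0],[1,-0.9,-3.5,0,0],[1,-0.9,-3.5,0,0],[1,-0.9,-3.5,0,0],[1,-0.9,-3.5,0,0],[1,-0.5,-3.5,0,0],[1,0,-3,0,0],[1,0,0,0,0],[1,0,0,0,0],[1,0,0,0,0]]]' 40|head -2; python3 st.py
python3 - <<'E'
from h import *
p,d,c=snap('wrist','w4.png'); np.savez('w4.npz',p=p,d=d,**c)
print(proj(c,[(.538,.0285,.088),(.5955,.0305,.075)]))
E
```

```text
t: 20.15
tool_pos: [0.4672, 0.0252, 0.1849]
t 20.15 tcp [0.4672 0.0252 0.1849] ang -177.01 base -179.41 r 0.1278 toolx 2.42 F tool [0.13 0.02 0.29] tilt z [ 0.001 -0.    -1.   ] w 0.241 39.2 Mz [-0.04 -0.05 -0.05]
[[321.24533184 131.64427675]
 [321.91680088  24.51710324]]
```

View pics/w4.png

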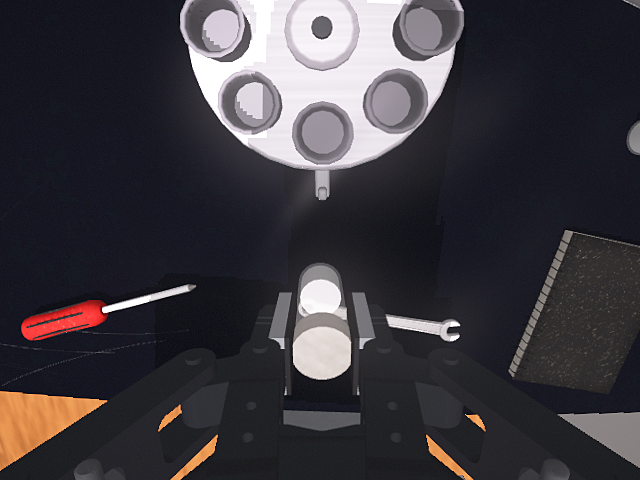

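Cup rim ring centre at about (323,132), lug at (322,187). The vial is held upright with its cap at (321,352).

```bash
python3 - <<'E'
from h import *
from mv import go
p,d,c=load('w4'); X=cloud(c,d)
# rim from depth
m=(X[...,2]>.083)&(X[...,2]<.094)&(np.hypot(X[...,0]-.538,X[...,1]-.028)<.025)
q=X[m]; print('rim depth',m.sum(),q.mean(0),cv2.minEnclosingCircle(q[:,:2].astype(np.float32)))
h=onplane(c,[(322,27)],.075); print('hub',h)
cs=max(cv2.findContours(cv2.dilate(m.astype(np.uint8),np.ones((3,3))),0,1)[0],key=cv2.contourArea); e=cv2.fitEllipse(cs); print(e,onplane(c,[e[0]],.088))
g=cv2.cvtColor(p,cv2.COLOR_RGB2GRAY); b=(g>150).astype(np.uint8); b[:320]=0;b[390:]=0;b[:,:288]=0;b[:,356:]=0
cs=max(cv2.findContours(b,0,1)[0],key=cv2.contourArea); e=cv2.fitEllipse(cs); k=onplane(c,[e[0]],.1929); print('cap',e,k)
f=(g>200).astype(np.uint8); f[:270]=0;f[312:]=0;f[:,:296]=0;f[:,344:]=0
print('cap depth',X[352,321])
s=arm.read_state(); print(s['tool_pos'])
E
```

```text
rim depth 1200 [0.53737244 0.02777764 0.08580893] ((0.537041962146759, 0.02773791365325451), 0.017533065751194954)
hub [[0.59422496 0.0304012  0.075     ]]
((322.4607849121094, 132.6811065673828), (63.42679977416992, 65.02217864990234), 178.48948669433594) [[0.53746823 0.02780325 0.088     ]]
cap ((321.74908447265625, 352.4709777832031), (53.04673385620117, 59.58157730102539), 88.146484375) [[0.46722053 0.02533221 0.1929    ]]
cap depth [0.46638519 0.02556045 0.19138789]
[0.4672679  0.02484638 0.18464637]
```

```bash
python3 -m crank '[[[1,2.35,0.02,0,0],[1,2.35,0.02,0,0],[1,2.35,0,0,0],[1,0,0,1.5,0],[1,0,0,1.5,0],[1,0,0,0.5,0],[1,0,0,0,0],[1,0,0,0,0],[1,0,0,0,0]]]' |head -2; python3 st.py
python3 - <<'E'
from h import *
a,d,c=snap('side'); X=cloud(c,d)
p,d3,c3=snap('wrist'); g=cv2.cvtColor(p,cv2.COLOR_RGB2GRAY)
cv2.imwrite('pics/m3.png',np.hstack([cv2.resize(a[205:325,260:380],(480,480)),cv2.resize(p[200:400,240:400],(320,400))[:, :] if 0 else cv2.resize(p[180:420,240:400],(320,480))])[:,:,::-1])
z=arm.read_state()['tool_pos']; b=(g>150).astype(np.uint8); b[:320]=0;b[390:]=0;b[:,:288]=0;b[:,356:]=0
e=cv2.fitEllipse(max(cv2.findContours(b,0,1)[0],key=cv2.contourArea)); print(z,e,onplane(c3,[e[0]],z[2]+.0082))
E
```

```text
t: 20.95
tool_pos: [0.5378, 0.0277, 0.1499]
t 20.95 tcp [0.5378 0.0277 0.1499] ang -175.77 base -178.17 r 0.0572 toolx 2.36 F tool [0.47 0.29 0.59] tilt z [ 0.001 -0.    -1.   ] w 0.241 39.2 Mz [-0.04 -0.04 -0.06]
[0.53777611 0.02790057 0.14987213] ((321.7565002441406, 352.4285583496094), (52.93426513671875, 59.61292266845703), 88.38253784179688) [[0.5378738  0.0278997  0.15807213]]
```

View pics/m3.png

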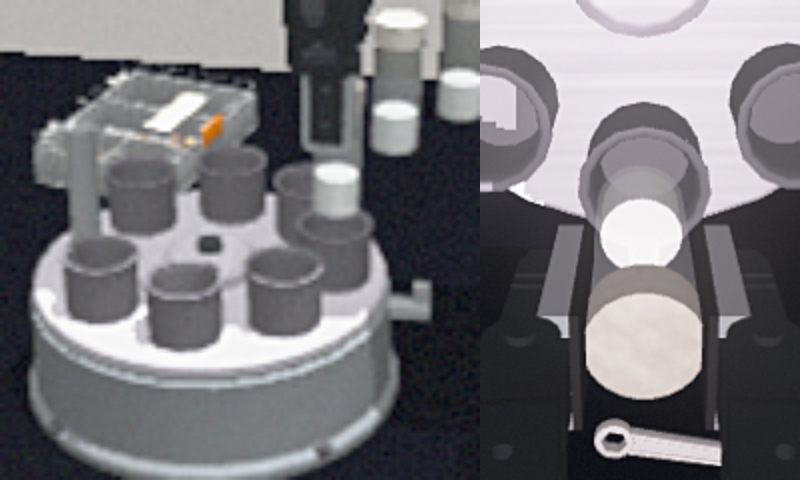

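The vial foot hangs centred just above the pointer cup's rim in both views. Lowering it.

```bash
python3 -m crank '[[[1,-0.04,0,0.8,0],[1,0,0,0.6,0],[1,0,0,0.6,0],[1,0,0,0,0],[1,0,0,0,0]]]' |head -1; python3 st.py
```

```text
t: 21.47
t 21.47 tcp [0.5369 0.0281 0.1285] ang -176.22 base -178.62 r 0.0582 toolx 2.39 F tool [0.08 0.41 1.09] tilt z [-0.001 -0.    -1.   ] w 0.246 39.3 Mz [ 0.02 -0.04  0.  ]
```

```bash
python3 -m crank '[[[1,0,0,0.5,0],[1,0,0,0.4,0],[1,0,0,0.3,0],[1,0,0,0,0],[1,0,0,0,0]]]' |head -1; python3 st.py
```

```text
t: 21.88
t 21.88 tcp [0.537  0.0281 0.1169] ang -176.21 base -178.61 r 0.0581 toolx 2.39 F tool [ 0.26 -0.13 -0.38] tilt z [-0.  0. -1.] w 0.243 39.3 Mz [ 0.07  0.   -0.05]
```

```bash
python3 -m crank '[[[1,0,0,0.12,0],[1,0,0,0,0],[1,0,0,0,0]]]' |head -1; python3 st.py;  python3 -m crank '[[[0.5,0,0,0,0],[0.5,0,0,0,0],[0.5,0,0,0,0],[0.5,0,0,0,0],[0.5,0,0,0,0],[0.5,0,0,0,0]]]' |head -1; python3 st.py
```

```text
t: 22.13
t 22.13 tcp [0.5372 0.0281 0.1161] ang -176.20 base -178.60 r 0.0578 toolx 2.39 F tool [-0.12  0.46 -3.4 ] tilt z [ 0.001  0.    -1.   ] w 0.24 39.7 Mz [ 0.03  0.14 -0.04]
t: 22.63
t 22.63 tcp [0.537  0.0281 0.1158] ang -176.22 base -178.62 r 0.0580 toolx 2.39 F tool [ 0.72 -0.47  1.08] tilt z [-0.  0. -1.] w 0.5 0.0 Mz [-0.04  0.01 -0.01]
```

```bash
python3 -m crank '[[[0.5,0,0,-1.5,0],[0.5,0,0,-3,0],[0.5,0,0,-3,0],[0.5,0,0,-3,0],[0.5,0,0,-3,0],[0.5,-3,0,0,0],[0.5,-3,0,0,0],[0.5,-3,0,0,0],[0.5,0,0,0,0],[0.5,0,0,0,0],[0.5,0,0,0,0]]]' |head -1; python3 st.py
python3 - <<'E'
from h import *
a,d,c=snap('side'); p,d3,c3=snap('wrist')
cv2.imwrite('pics/m4.png',np.hstack([cv2.resize(a[205:325,260:380],(400,400)),cv2.resize(p,(400,400))])[:,:,::-1])
X=cloud(c3,d3); m=(X[...,2]>.115)&(X[...,2]<.13)&(np.hypot(X[...,0]-.5374,X[...,1]-.028)<.02); q=X[m]
print('cap',m.sum(),q.mean(0),q[:,2].max(),cv2.minEnclosingCircle(q[:,:2].astype(np.float32)))
m=(X[...,2]>.12)&(np.hypot(X[...,0]-.6545,X[...,1]-.032)<.02); print('post',X[m].mean(0) if m.any() else None)
E
```

```text
t: 23.55
t 23.55 tcp [0.4477 0.0243 0.2511] ang -177.04 base -179.44 r 0.1474 toolx 2.38 F tool [-0.57  0.26 -0.14] tilt z [ 0.001 -0.    -1.   ] w 0.498 0.0 Mz [-0.02  0.01  0.04]
cap 1044 [0.53445601 0.02730046 0.12154862] 0.12366494804165433 ((0.5345296859741211, 0.027187127619981766), 0.011489457450807095)
post None
```

View pics/m4.png

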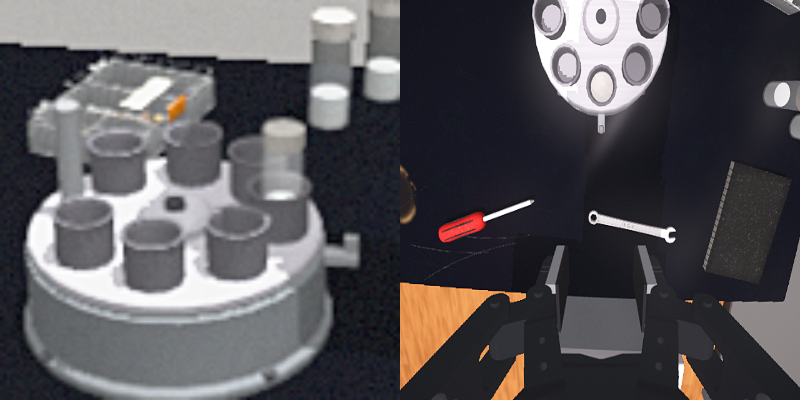

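The side view shows the vial upright in the pointer cup (285,175). The wrist view shows its cap at (601,88), in line with the lug, and everything else is untouched. Handing in.

```bash
python3 -c "
from station import arm
print(arm.job_done())"
```

```text
the job is handed in; nothing more can be done
None
```

I zeroed the turret against its stop, set the post at the back and let go of it, stood the small vial upright in the cup at the pointer, and handed the job in at about 24 s; no verdict was returned.

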